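# Draw the bottom carton from the gravity chute and weigh it

## Robot

A 6-joint arm with a two-finger parallel gripper is mounted at the origin on the work surface. World frame = base frame: x ahead of the robot, y to its left, z up, the work surface at z = 0. Lengths are in m, angles in degrees, forces in N, time in s.
With the tool pointing down it reaches from about 0.325 to 0.9 m from the base axis. Payload 6.1 kg.
Tool frame: the origin (TCP) lies on the front face of the gripper's body, between the roots of the fingers; the fingertips stand 70 mm ahead of it and the grasp point (between the pads) lies 51 mm ahead of it; z points along the fingers, y is the line along which they close (so a half turn about z gives the same grasp; the last joint's range is limited). The gripper opens to 87 mm and grips with 3 to 60 N. Pads are 19 mm wide; open, the fingers measure 117 mm over their backs; the gripper's body (75 mm by 190 mm) begins 51 mm behind the grasp point.
Start: joints at [63.65, 12.628, 87.462, -0, 79.91, -7.225], TCP at [0.205, 0.59, 0.292] pointing down, gripper open.
Joint ranges: [-170.65, 170.65], [-52.31, 119.04], [5.05, 147.46], [-71.25, 251.25], [11.57, 151.72], [-153.62, 153.62]. Speed limits (degrees/s): [147.25, 147.25, 172.46, 180, 180, 180].

## Interface

Orientations are given as a 3x3 rotation matrix whose columns are the frame's x, y, z axes.
In Python, from workcell import manip gives the robot as it stands. The module is installed in compiled form; this text tells all that it offers.
- The arm moves only by the tool carry_out, never from a script. Its argument "steps" is a list of rows, each an object with "delta_pos": the shift along the world's x, y, z in mm, a list of three; "twist": the turn about the world's z in degrees. A call has 1 to 10 rows; each row shifts and turns the commanded pose from where the row before left it; what a row does not reach is not made up. A row lasts 1/12 s, in which the tool goes at most 41.7 mm and 7.16 degrees, less where a joint would pass 70% of its speed; a pose out of reach is approached as far as the arm can. A call with a gripper value outside its range is refused whole. "claw" is the finger opening in mm, from 0 to 87, set as the call begins (left out, the last holds). The fingers move at their own pace and stop on an object; "force" is the grip in N (left out, the last holds). Time passes only in rows, so rows that do not move let the fingers close. It gives the time, the measured TCP pose, the force, the opening and the grip force at its end, in the units of the state.
- manip.state(): the state, without advancing time (a new reading comes with each control period).
- manip.get_image(name): name is "side" or "top" or "wrist"; returns a dict with "img" (420x560x3 uint8, blue, green, red), "K" (3x3 intrinsics, pixels), "position" and "rotation" of the camera in the world; the wrist camera has in their place "mount" (4x4, takes a point from camera to tool coordinates, whose origin is the TCP and whose axes are the flange's). Camera axes: x right, y down, z forward; pixel columns grow to the right and rows downward; lengths in m; the calibration is good to about 2 mm. A picture is of the moment at which its call begins: read the wrist's pose just before it. There is no depth.
- manip.hand_in(): hands the job in; it is judged then, once.
The state is a dict: "t": time; "joint_positions": joint angles; "joint_velocities": joint speeds; "joint_torque": joint torques, N m; "position": TCP position; "eef_rot": TCP orientation; "contact_force": force on the tool from outside, world axes, zero at the start; "torque": the same for the moment, N m; "finger_gap": opening from 0.0 (shut) to 1.0 (fully open); "grip_force": force on a finger pad.
Only numpy, scipy, OpenCV 4.12 (cv2) and the standard library are available. Lean on these libraries where they do the work, as an engineer would, in place of code of your own. Each camera call takes 0.05 s, during which the arm holds its last target. There are 200 camera calls.

## Task

Push the side lever of the sprung gate at the foot of the chute until the gate snaps down and stays open. Then draw the lowest carton out of the chute, leaving the three above stacked inside it, and set it down without dropping it, flat in the middle of the scale pan with its length running straight from the display side to the back. Leave the gate open, everything else on the bench where it stands, and let go.

Things in the scene. Friction and masses are not known exactly. Their poses are not given: they have to be found in the camera images.
- chute: Fixed upright sheet-steel chute. Origin at bench level under its front wall's inner face, midway across; -x is the drawing direction. Inside x -0.0015 to 0.107, 53 mm wide; walls 4 mm thick, tops at 120 mm. Front wall = two 14 mm wide lips, slot between, from 66 mm height up, so only the lowest carton passes under. Base plate 100 mm wide (y), 10 mm high, x -0.035 to 0.125.
- chute_floor (a point): Middle of the front end of the chute floor's top: 44 mm above the bench, at chute x -0.040. The floor is a rail 40 mm wide, narrower than a carton, from here back to x 0.110.
- gate_hinge (a point): Point on the gate's hinge line, which runs along the chute's y; chute x -0.048, 16 mm above the bench.
- gate (a joint): Sprung gate's angle, rad. 0 = shut stop: plate 36 mm wide stands upright across the front of the lowest carton, top 58 mm above the bench. 1.45 = open stop: plate lies outward, below floor level; carton and fingers pass over it. Over-centre at 0.65: either side of it the gate snaps to the nearer stop and stays (3 to 4 N at the ball starts it).
- gate_ball (a point): Centre of the black 18 mm ball on the gate's side lever: 8 mm rod, 75 mm from hinge line to ball, in the plane chute y = +0.085 (a thin spring strut lies at y 0.06, below 35 mm). Shut: leans 0.5 rad from upright to the chute's +x (ball at chute x -0.012, z 0.082). Open: leans 0.95 rad to -x (ball x -0.109, z 0.060). Push it towards the chute's -x to open.
- carton1: The lowest carton, closed, rigid and glossy, white with a green band, 104 (x) x 50 (y) x 18 mm (z), about 120 g. Origin at the centre of its underside, x along its length. It starts on the chute floor with its -x end 36 to 42 mm in front of the chute's origin, behind the gate; its sides overhang the floor by 5 mm each. The cartons above rest on it.
- carton2: Second carton up, same shape and size as carton1; inside the chute (starts near local x 0.054, y 0). It and those above sink one carton thickness when carton1 is gone.
- carton3: Third carton up, same as carton2.
- carton4: Topmost carton, same as carton2.
- scale: Bench scale, fixed, about 200 x 190 mm, grey with a steel pan, the display on its front (-x) side; origin at bench level. Pan 180 (x) x 170 (y) mm, its flat top 62 mm above the bench. Chute and scale stand one to the left and one to the right, either way round.
- pan (a point): Centre of the scale pan's top face (62 mm above the bench), axes as the scale.
- weight: Bystander, loose: brass check weight with a knob on top, 38 mm diameter, 56 mm high, standing beside the chute on its lever (+y) side. Origin at the centre of its underside.
- tall_carton: Bystander, loose: closed upright white and green carton, 60 x 85 x 110 mm high. Origin at the centre of its underside.
- cleaner: Bystander, loose: white closed bottle, 44 mm diameter, 110 mm high, standing upright. Origin at the centre of its underside.
- stamp: Bystander, loose: hand stamp, foot 75 x 45 x 22 mm with a wooden grip, 70 mm high in all. Origin at the centre of its underside.
- stapler_block: Bystander, loose: grey block, 50 x 60 mm, 42 mm high in all. Origin at the centre of its underside.
- label_roll: Bystander, loose: roll of paper labels, 64 mm diameter, 50 mm high, standing on its flat face. Origin at the centre of its underside.
- tape_roll: Bystander, loose: cardboard ring (roll of tape), 90 mm outside diameter, 45 mm high, hollow, lying flat. Origin at the centre of its underside.
Things that resemble listed ones, but are neither listed nor needed, are in the scene too. Leave any brown look-alike of the carton4 alone.

How it is judged (in metres and radians):
On the way, in this order (a step that is already met when the one before it is completed fails the run):
1. the gate has snapped open (value of joint gate above 1.3 rad), for 0.2 s.
2. the lowest carton is drawn clear of the chute, the other three inside (x of carton1 in the frame of chute below -0.056 m and x of each of carton2, carton3, carton4 in the frame of chute above 0.04 m), for 0.05 s.
At the end, for the whole second after the job is handed in: Gate above 1.3 rad. Carton1 flat and at rest on the pan, centre within 30 mm of the pan's in x and in y, long side within 0.2 rad of the pan's x (either way round). The other three at rest and flat (within 0.15 rad), stacked inside the chute (value of joint gate above 1.3 rad and x of carton1 in the frame of pan between -0.03 and 0.03 m and y of carton1 in the frame of pan between -0.03 and 0.03 m and z of carton1 in the frame of pan between -0.004 and 0.005 m and angle between carton1's own z axis and vertical below 0.1 rad and angle between the x axis of carton1 and the x axis of scale, either way round below 0.2 rad and linear speed of each of carton1, carton2, carton3, carton4 below 0.02 m/s and x of carton2 in the frame of chute between 0.042 and 0.064 m and y of carton2 in the frame of chute between -0.012 and 0.012 m and angle between each of carton2, carton3, carton4's own z axis and vertical below 0.15 rad and x of carton3 in the frame of chute between 0.042 and 0.064 m and y of carton3 in the frame of chute between -0.012 and 0.012 m and x of carton4 in the frame of chute between 0.042 and 0.064 m and y of carton4 in the frame of chute between -0.012 and 0.012 m); the robot touches nothing.
It fails at once if one of the upper cartons comes out of the chute (x of any of carton2, carton3, carton4 in the frame of chute below 0.03 m or z of carton2 in the frame of chute above 0.074 m or z of carton3 in the frame of chute above 0.092 m or z of carton4 in the frame of chute above 0.11 m).
It fails at once if the carton is dropped or thrown onto the scale (contact force between carton1 and the fingers below 0.05 N and linear speed of carton1 above 0.6 m/s and horizontal distance between carton1 and pan below 0.14 m).
It fails at once if a bystander is shifted by more than 25 mm or tipped (distance of any of weight, tall_carton, cleaner, stamp, stapler_block, label_roll, tape_roll from where it was at the start of the episode above 0.025 m or angle between any of weight, tall_carton, cleaner, stamp, stapler_block, label_roll, tape_roll's own z axis and vertical above 0.4 rad).
It also fails if it takes over 51 s, if anything falls off the work surface, if the arm or the gripper's body presses on something with over 40 N, if the wrist force passes 120 N, or if a joint passes its speed limit or range.

## Working session

There is one attempt and no reset: what is moved stays moved. The work goes in short steps, Python scripts to look and compute and a tool call to move; the robot and the scene stay as the last step left them, time stands still between calls to the robot, and variables do not carry over. Pictures are saved under pics/ and viewed, at most 10 in all, crops included, and the job is handed in when it is done.

Besides the shell and the picture viewer there is one more tool, called after "Request:" as name(argument=value, ...), one argument or row to a line, values as JSON. carry_out: Moves the arm, as the interface text tells. Its arguments: {"type":"object","properties":{"steps":{"type":"array","items":{"type":"object","properties":{"delta_pos":{"type":"array","items":{"type":"number"}},"twist":{"type":"number"}}}},"claw":{"type":"number"},"force":{"type":"number"}},"required":["steps"]}

```bash
mkdir -p pics; cat > h.py <<'E'
import numpy as np, cv2
from workcell import manip
def ray(c,u,v):
    d=np.asarray(c['rotation'])@np.linalg.inv(np.asarray(c['K']))@np.array([u,v,1.]); return np.asarray(c['position']),d
def onz(c,u,v,z):
    p,d=ray(c,u,v); return p+d*(z-p[2])/d[2]
def two(c1,a,c2,b):
    p,d=ray(c1,*a); q,e=ray(c2,*b); s=np.linalg.lstsq(np.c_[d,-e],q-p,rcond=None)[0]
    x,y=p+d*s[0],q+e*s[1]; return (x+y)/2,np.linalg.norm(x-y)
def proj(c,P):
    x=np.asarray(c['K'])@np.asarray(c['rotation']).T@(np.asarray(P)-np.asarray(c['position'])); return x[:2]/x[2]
E
python3 - <<'E'
from h import *
import pickle
for n in('top','side'):
    c=manip.get_image(n); pickle.dump(c,open(n+'.pkl','wb'))
    cv2.imwrite(f'pics/{n}0.png',cv2.resize(c['img'],(784,588),interpolation=cv2.INTER_CUBIC)); print(n,np.round(c['position'],3),np.round(c['rotation'],2).tolist(),c['K'][0][0])
E
```

```text
top [0.476 0.018 1.392] [[-0.0, -1.0, 0.1], [-1.0, -0.0, -0.03], [0.03, -0.1, -0.99]] 464.16595882507477
side [-0.08  -0.86   0.924] [[0.79, -0.35, 0.5], [-0.61, -0.49, 0.63], [0.02, -0.8, -0.6]] 518.3123767274337
```

View pics/top0.png

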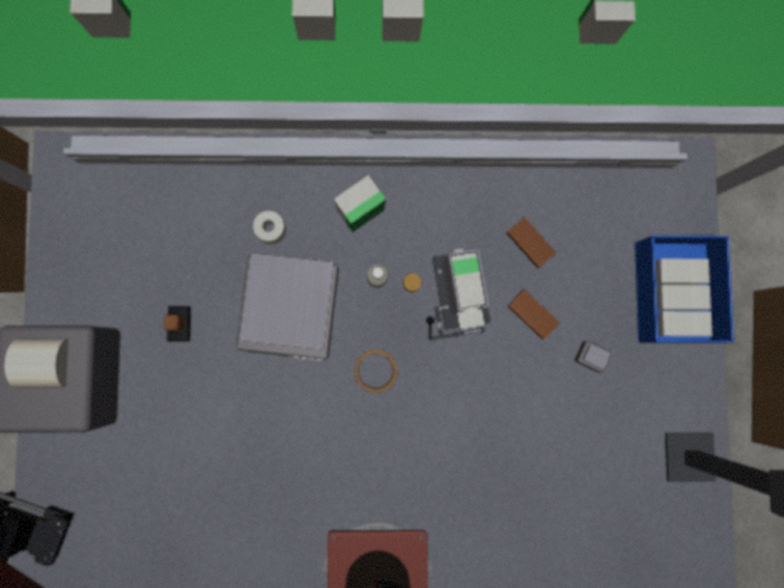

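View pics/side0.png

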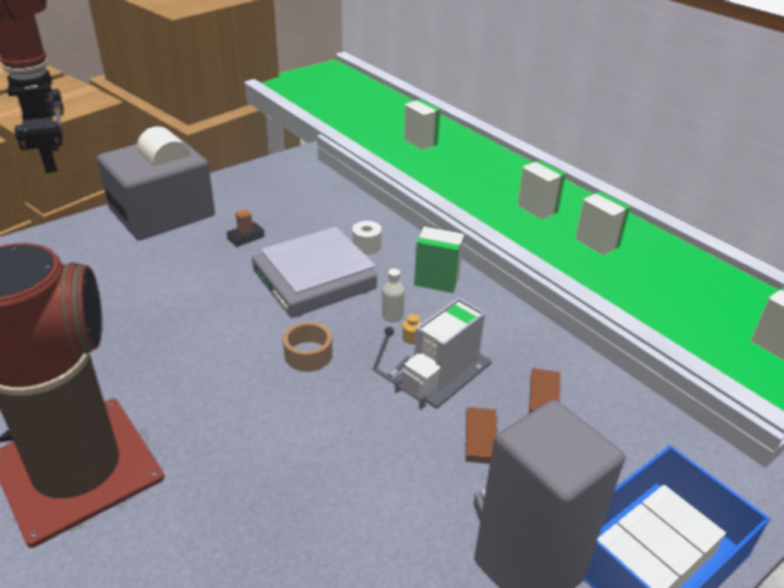

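The top view shows the chute at about (465,290) with its mouth towards the robot. The ball is at (431,320), the weight at (412,282), the bottle at (377,275), the tape ring at (376,370) and the scale at (289,305), display side towards the robot.

Things that could be taken for carton1:
- the white carton sticking out under the chute front, top view (470,318)
- the brown slabs at (531,242) and (534,314)
- the whites in the blue box at (685,297)
- carton4 on top of the stack at (466,280)
- the tall carton at (360,202)

By the description it is the one at (470,318). I'll check that in a close crop.

```bash
python3 - <<'E'
from h import *
import pickle
T,S=[pickle.load(open(n+'.pkl','rb')) for n in('top','side')]
a=T['img'][170:250,295:360]; b=S['img'][205:295,260:355]
A=cv2.resize(a,(390,480),interpolation=cv2.INTER_CUBIC)
B=cv2.resize(b,None,fx=4.2,fy=4.2,interpolation=cv2.INTER_CUBIC); 
im=np.zeros((480,390+B.shape[1],3),np.uint8); im[:,:390]=A; im[:B.shape[0],390:]=B; cv2.imwrite('pics/c.png',im); print(im.shape)
# scale pan: lighter bluish region
g=T['img'].astype(int); roi=np.zeros(g.shape[:2],bool); roi[175:262,165:248]=1
print(g[215,205],g[215,160],g[252,205])
E
```

```text
(480, 789, 3)
[134 126 127] [108 100  98] [101 101 102]
```

View pics/c.png

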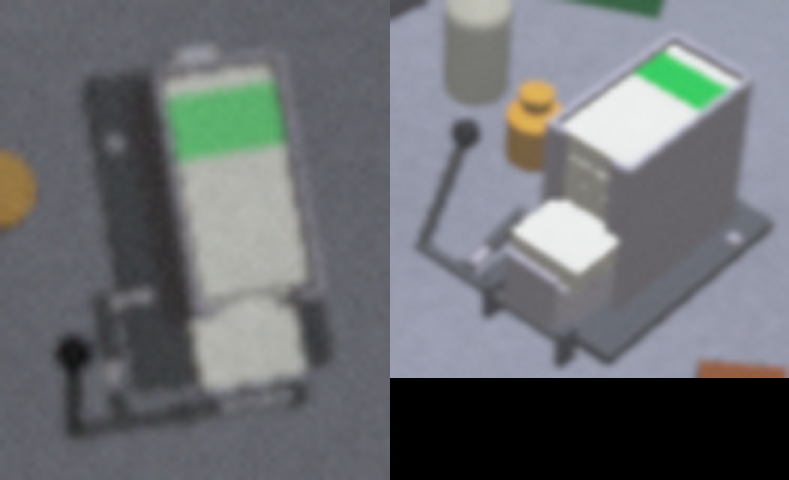

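The crop confirms that carton1 sticks out under the lips, behind the shut gate plate. The ball is on the left at top crop (72,352), and the weight stands behind it.

```bash
python3 - <<'E'
from h import *
import pickle
T,S=[pickle.load(open(n+'.pkl','rb')) for n in('top','side')]
g=T['img'].astype(int)
hsv=cv2.cvtColor(T['img'],cv2.COLOR_BGR2HSV)
def comp(m,roi):
    z=np.zeros_like(m); u0,u1,v0,v1=roi; z[v0:v1,u0:u1]=m[v0:v1,u0:u1]
    n,l,s,c=cv2.connectedComponentsWithStats(z); k=1+np.argmax(s[1:,4]); return (l==k).astype(np.uint8),s[k],c[k]
def quad(m):
    cs=cv2.findContours(m,cv2.RETR_EXTERNAL,cv2.CHAIN_APPROX_NONE)[0]; return max(cs,key=cv2.contourArea)[:,0,:]
bright=((g.min(2)>140)|((hsv[:,:,1]>120)&(hsv[:,:,2]>100))).astype(np.uint8)
# carton4 top: above row where front wall is
def rect(m,z):
    q=quad(m); W=np.array([onz(T,u,v,z)[:2] for u,v in q],np.float32); r=cv2.minAreaRect(W); return r
m,s,c=comp(bright,(318,352,176,221)); print('c4',s,c,rect(m,.116),onz(T,*c,.116))
m,s,c=comp(bright,(318,352,221,240)); print('c1',s,c,rect(m,.062),onz(T,*c,.062))
for z in (0,):pass
pan=((g.sum(2)>350)).astype(np.uint8); pan=cv2.morphologyEx(pan,cv2.MORPH_OPEN,np.ones((3,3)))
m,s,c=comp(pan,(160,250,170,265)); print('pan',s,c,rect(m,.062),onz(T,*c,.062))
db=(T['img'].max(2)<55).astype(np.uint8)
m,s,c=comp(db,(300,314,222,235)); print('ballT',s,c)
ds=(S['img'].max(2)<60).astype(np.uint8)
m,s2,c2=comp(ds,(270,288,228,245)); print('ballS',s2,c2); print(two(T,c,S,c2), onz(T,*c,.082))
for n,p,z in [('weight',(412,282),.05),('cleaner',(377,272),.11),('tape',(376,370),.045),('tall',(360,192),.11),('brown1',(534,314),.02)]:
    print(n,np.round(onz(T,p[0]/1.4,p[1]/1.4,z),3))
E
```

```text
c4 [325 194  21  27 436] [335.1766055  207.12385321] ((0.590817391872406, -0.1812029778957367), (0.07144271582365036, 0.050353214144706726), 10.494073867797852) [ 0.59248851 -0.18077277  0.116     ]
c1 [328 221  18  14 207] [335.87439614 227.15942029] ((0.540505051612854, -0.19064635038375854), (0.0377090685069561, 0.048361074179410934), 9.426651000976562) [ 0.53957819 -0.19044582  0.062     ]
pan [ 171  181   68   74 3981] [205.16377795 216.69078121] ((0.5681399703025818, 0.1855374574661255), (0.17428505420684814, 0.1939968317747116), 83.63601684570312) [0.56917261 0.18437902 0.062     ]
ballT [305 226   5   9  25] [306.76 229.28]Traceback (most recent call last):
  File "<stdin>", line 23, in <module>
  File "<stdin>", line 8, in comp
    return _wrapfunc(a, 'argmax', axis=axis, out=out, **kwds)
    return bound(*args, **kwds)
ValueError: attempt to get argmax of an empty sequence
```

```bash
python3 - <<'E'
from h import *
import pickle
T,S=[pickle.load(open(n+'.pkl','rb')) for n in('top','side')]
g=T['img'].astype(int); hsv=cv2.cvtColor(T['img'],cv2.COLOR_BGR2HSV)
def quad(m,z):
    q=max(cv2.findContours(m,cv2.RETR_EXTERNAL,cv2.CHAIN_APPROX_NONE)[0],key=cv2.contourArea)[:,0,:]
    return cv2.minAreaRect(np.array([onz(T,u,v,z)[:2] for u,v in q],np.float32))
def roi(m,r):
    z=np.zeros(m.shape,np.uint8); u0,u1,v0,v1=r; z[v0:v1,u0:u1]=m[v0:v1,u0:u1]; return z
b=(g[:,:,1]>140)
print('c4',quad(roi(b,(318,352,176,220)),.116))
for th in (115,120,124): 
  m=cv2.morphologyEx(roi(g.mean(2)>th,(160,250,170,265)),cv2.MORPH_OPEN,np.ones((5,5))); print('pan',th,quad(m,.062))
ball,_=two(T,(306.8,228.8),S,(260+75/4.2,205+132/4.2)); print('ball',ball,_)
w=roi((hsv[:,:,1]>110)&(hsv[:,:,2]>90),(285,302,190,212)); v,u=np.nonzero(w); print('weight',u.mean(),v.mean(),onz(T,u.mean(),v.mean(),.05))
s=manip.state(); print(np.round(s['eef_rot'],3).tolist(),np.round(s['position'],3))
o=np.array([.560,-.187,0]); a=np.radians(10.3); X=np.array([np.cos(a),np.sin(a),0]); Y=np.array([-X[1],X[0],0])
for n,p in [('front c1 mid',o-.039*X+[0,0,.062]),('ball',o-.012*X+.085*Y+[0,0,.082])]: print(n,p,'T',proj(T,p),'S',proj(S,p))
E
```

```text
c4 ((0.611609935760498, -0.17778097093105316), (0.1080419272184372, 0.05119127035140991), 10.005718231201172)
pan 115 ((0.5681982636451721, 0.18547320365905762), (0.17439983785152435, 0.19412697851657867), 83.63601684570312)
pan 120 ((0.5681715607643127, 0.18607670068740845), (0.1692943572998047, 0.19287489354610443), 83.72610473632812)
pan 124 ((0.574676513671875, 0.18543553352355957), (0.168329119682312, 0.17656517028808594), 83.69648742675781)
ball [ 0.53405229 -0.10476617  0.08401122] 0.0005401591411568201
weight 293.9734513274336 201.49557522123894 [ 0.61469038 -0.0709506   0.05      ]
[[-0.945, 0.328, -0.001], [0.328, 0.945, -0.002], [0.0, -0.002, -1.0]] [0.205 0.59  0.291]
front c1 mid [ 0.52162848 -0.19397329  0.062     ] T [337.17994302 233.41392615] S [296.35870269 265.32082901]
ball [ 0.53299519 -0.1055154   0.082     ] T [307.05532796 229.12711216] S [277.57511077 237.37886361]
```

Everything agrees. Chute origin is about (0.559,-0.187) with yaw 10°, the ball measures within 2 mm of where the description puts it, and the pan centre is about (0.574,0.185) with yaw -6.3°. I'm moving to behind the ball with the fingers shut.

Request:
carry_out(
  steps=[
    {"delta_pos":[17,-31,0],"twist":3},
    {"delta_pos":[17,-31,0],"twist":3},
    {"delta_pos":[17,-31,0],"twist":3},
    {"delta_pos":[17,-31,0],"twist":3},
    {"delta_pos":[17,-31,0],"twist":3},
    {"delta_pos":[17,-31,0],"twist":3},
    {"delta_pos":[17,-31,0],"twist":3},
    {"delta_pos":[17,-31,0],"twist":3},
    {"delta_pos":[17,-31,0],"twist":3},
    {"delta_pos":[17,-31,0],"twist":2},
  ],
  claw=0,
  force=10,
)

```text
t: 0.93
position: [0.375, 0.2788, 0.2919]
eef_rot: [[-0.985, -0.174, -0.0], [-0.174, 0.985, -0.0], [0.0, -0.0, -1.0]]
contact_force: [0.3, -0.4, -0.2]
finger_gap: 0.321
grip_force: 0.0
```

Request:
carry_out(
  steps=[
    {"delta_pos":[17,-31,0],"twist":0},
    {"delta_pos":[17,-31,0]},
    {"delta_pos":[17,-31,0]},
    {"delta_pos":[17,-31,0]},
    {"delta_pos":[17,-31,0]},
    {"delta_pos":[17,-31,0]},
    {"delta_pos":[17,-31,0]},
    {"delta_pos":[17,-31,0]},
    {"delta_pos":[17,-31,0]},
    {"delta_pos":[17,-31,0]},
  ],
)

```text
invalid input
```

Request:
carry_out(
  steps=[
    {"delta_pos":[12,-35,0]},
    {"delta_pos":[12,-34,0]},
    {"delta_pos":[0,0,0]},
    {"delta_pos":[0,0,0]},
    {"delta_pos":[0,0,0]},
  ],
)

```text
invalid input
```

Request:
carry_out(
  steps=[
    {"delta_pos":[17,-31,0],"twist":0},
    {"delta_pos":[17,-31,0],"twist":0},
    {"delta_pos":[17,-31,0],"twist":0},
    {"delta_pos":[17,-31,0],"twist":0},
    {"delta_pos":[17,-31,0],"twist":0},
    {"delta_pos":[17,-31,0],"twist":0},
    {"delta_pos":[17,-31,0],"twist":0},
    {"delta_pos":[17,-31,0],"twist":0},
    {"delta_pos":[17,-31,0],"twist":0},
    {"delta_pos":[17,-31,0],"twist":0},
  ],
)

```text
t: 1.77
position: [0.5451, -0.0312, 0.2918]
eef_rot: [[-0.985, -0.171, -0.001], [-0.171, 0.985, 0.0], [0.001, 0.0, -1.0]]
contact_force: [0.1, 0.2, 0.0]
finger_gap: 0.008
grip_force: 0.0
```

Request:
carry_out(
  steps=[
    {"delta_pos":[12,-35,0],"twist":0},
    {"delta_pos":[12,-34,0],"twist":0},
    {"delta_pos":[0,0,0],"twist":0},
    {"delta_pos":[0,0,0],"twist":0},
    {"delta_pos":[0,0,0],"twist":0},
  ],
)

```text
t: 2.18
position: [0.5683, -0.0982, 0.2916]
eef_rot: [[-0.985, -0.171, -0.001], [-0.171, 0.985, 0.001], [0.001, 0.001, -1.0]]
contact_force: [-0.3, 0.9, -0.1]
finger_gap: 0.005
grip_force: 0.0
```

Now down to tip height 71 mm, then push slowly.

Request:
carry_out(
  steps=[
    {"delta_pos":[0,0,-30],"twist":0},
    {"delta_pos":[0,0,-30],"twist":0},
    {"delta_pos":[0,0,-30],"twist":0},
    {"delta_pos":[0,0,-25],"twist":0},
    {"delta_pos":[0,0,-20],"twist":0},
    {"delta_pos":[0,0,-10],"twist":0},
    {"delta_pos":[0,0,-6],"twist":0},
    {"delta_pos":[0,0,0],"twist":0},
  ],
)

```text
t: 2.85
position: [0.5682, -0.0974, 0.1405]
eef_rot: [[-0.985, -0.173, -0.002], [-0.173, 0.985, 0.001], [0.002, 0.001, -1.0]]
contact_force: [-0.5, 0.2, 0.4]
finger_gap: 0.008
grip_force: 0.0
```

Request:
carry_out(
  steps=[
    {"delta_pos":[-10,-1.8,0],"twist":0},
    {"delta_pos":[-10,-1.8,0],"twist":0},
    {"delta_pos":[-8,-1.4,0],"twist":0},
    {"delta_pos":[-8,-1.4,0],"twist":0},
    {"delta_pos":[-8,-1.4,0],"twist":0},
    {"delta_pos":[-8,-1.4,0],"twist":0},
    {"delta_pos":[-8,-1.4,0],"twist":0},
    {"delta_pos":[-6,-1,0],"twist":0},
    {"delta_pos":[-6,-1,0],"twist":0},
    {"delta_pos":[0,0,0],"twist":0},
  ],
)

```text
t: 3.68
position: [0.4951, -0.1112, 0.1406]
eef_rot: [[-0.985, -0.171, -0.002], [-0.171, 0.985, 0.0], [0.002, 0.001, -1.0]]
contact_force: [0.2, 1.3, -0.1]
finger_gap: 0.008
grip_force: 0.0
```

```bash
python3 - <<'E'
from h import *
c=manip.get_image('side'); b=c['img'][195:300,250:370]; cv2.imwrite('pics/d.png',cv2.resize(b,None,fx=5,fy=5,interpolation=cv2.INTER_CUBIC))
s=manip.state(); print(s['position'],s['contact_force'])
E
```

```text
[ 0.49577526 -0.11117743  0.1407723 ] [-0.44352199  0.02242131 -0.1098457 ]
```

View pics/d.png

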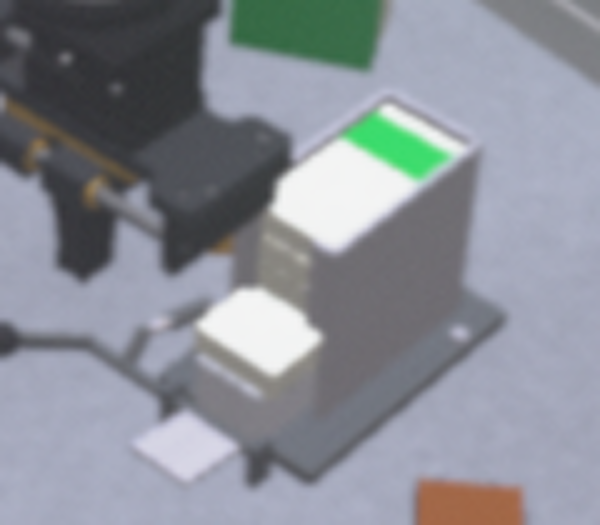

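The gate plate lies flat outward at (185,445) and the ball is down on the -x side at (5,340), so the gate is open. Next I go over carton1's protruding end. The body has to clear the 120 mm wall tops, so TCP z will be 0.124 and the pads will overlap the carton's upper 8 mm.

Request:
carry_out(
  steps=[
    {"delta_pos":[0,0,25],"twist":0},
    {"delta_pos":[0,0,25],"twist":0},
    {"delta_pos":[10,-20,0],"twist":0},
    {"delta_pos":[10,-20,0],"twist":0},
    {"delta_pos":[10,-20,0],"twist":0},
    {"delta_pos":[8,-20.3,0],"twist":0},
    {"delta_pos":[0,0,0],"twist":0},
    {"delta_pos":[0,0,0],"twist":0},
    {"delta_pos":[0,0,0],"twist":0},
  ],
  claw=74,
)

```text
t: 4.48
position: [0.5343, -0.1909, 0.1906]
eef_rot: [[-0.985, -0.171, -0.001], [-0.171, 0.985, 0.001], [0.001, 0.001, -1.0]]
contact_force: [-0.4, 0.6, 0.2]
finger_gap: 0.602
grip_force: 0.0
```

```bash
python3 - <<'E'
from h import *
s=manip.state(); print(s['position'],s['finger_gap'])
c=manip.get_image('wrist'); M=np.asarray(c['mount']); print(np.round(M,3).tolist())
R=np.asarray(s['eef_rot']); w=dict(K=c['K'],rotation=R@M[:3,:3],position=np.asarray(s['position'])+R@M[:3,3])
a=np.radians(10); X=np.array([np.cos(a),np.sin(a),0]); Y=np.array([-X[1],X[0],0]); g=np.array([.534,-.1915,.062])
im=c['img'].copy()
for p in [g-.0125*X+.025*Y,g-.0125*X-.025*Y,g+.02*X+.025*Y,g+.02*X-.025*Y]:
    u=proj(w,p); print(u); cv2.circle(im,tuple(int(x) for x in u),3,(0,0,255),1)
cv2.imwrite('pics/w.png',im)
E
```

```text
[ 0.53432877 -0.1909123   0.19058475] 0.6019222811043814
[[0.001, -0.963, -0.27, 0.073], [1.0, 0.001, -0.0, 0.001], [0.0, -0.27, 0.963, -0.092], [0.0, 0.0, 0.0, 1.0]]
[307.2965415  207.09903799]
[241.15442904 207.22715503]
[306.23043272 247.07250091]
[242.52407029 247.19929855]
```

View pics/w.png

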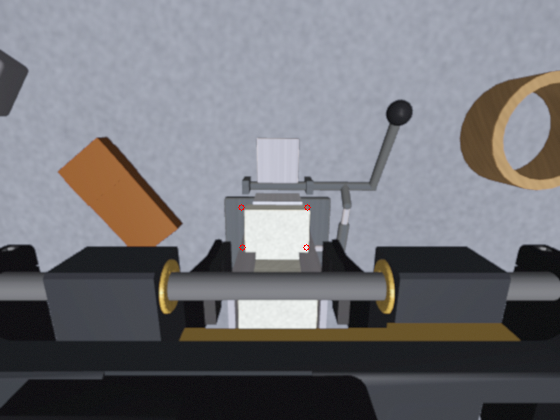

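In the wrist view the carton's front edge is at v≈207, where I predicted it, and its sides are at u≈245 and 310. It sits about 2 mm towards the lever side. I'll let the fingers finish opening and correct that before going down.

Request:
carry_out(
  steps=[
    {"delta_pos":[0,2,0],"twist":0},
    {"delta_pos":[0,0,0],"twist":0},
    {"delta_pos":[0,0,0],"twist":0},
    {"delta_pos":[0,0,0],"twist":0},
    {"delta_pos":[0,0,-20],"twist":0},
    {"delta_pos":[0,0,-20],"twist":0},
    {"delta_pos":[0,0,-15],"twist":0},
    {"delta_pos":[0,0,-8],"twist":0},
    {"delta_pos":[0,0,-4],"twist":0},
    {"delta_pos":[0,0,0],"twist":0},
  ],
  claw=74,
)

```text
t: 5.37
position: [0.5344, -0.1891, 0.1235]
eef_rot: [[-0.985, -0.172, -0.001], [-0.172, 0.985, 0.001], [0.001, 0.001, -1.0]]
contact_force: [-0.2, -1.0, -0.8]
finger_gap: 0.849
grip_force: 0.0
```

Request:
carry_out(
  steps=[
    {"delta_pos":[0,0,0],"twist":0},
    {"delta_pos":[0,0,0],"twist":0},
    {"delta_pos":[0,0,0],"twist":0},
    {"delta_pos":[0,0,0],"twist":0},
    {"delta_pos":[0,0,0],"twist":0},
    {"delta_pos":[0,0,0],"twist":0},
    {"delta_pos":[0,0,0],"twist":0},
    {"delta_pos":[0,0,0],"twist":0},
  ],
  claw=40,
  force=30,
)

```text
t: 6.03
position: [0.5351, -0.1896, 0.1249]
eef_rot: [[-0.985, -0.171, 0.001], [-0.171, 0.985, -0.001], [-0.001, -0.001, -1.0]]
contact_force: [-0.6, 0.2, 5.4]
finger_gap: 0.57
grip_force: 30.0
```

Gripped at 49.6 mm with 30 N. Drawing about 45 mm.

Request:
carry_out(
  steps=[
    {"delta_pos":[-4.4,-0.8,0],"twist":0},
    {"delta_pos":[-4.4,-0.8,0],"twist":0},
    {"delta_pos":[-4.4,-0.8,0],"twist":0},
    {"delta_pos":[-4.4,-0.8,0],"twist":0},
    {"delta_pos":[-4.4,-0.8,0],"twist":0},
    {"delta_pos":[-4.4,-0.8,0],"twist":0},
    {"delta_pos":[-4.4,-0.8,0],"twist":0},
    {"delta_pos":[-4.4,-0.8,0],"twist":0},
    {"delta_pos":[-4.4,-0.8,0],"twist":0},
    {"delta_pos":[0,0,0],"twist":0},
  ],
)

```text
t: 6.87
position: [0.4943, -0.197, 0.1246]
eef_rot: [[-0.985, -0.171, -0.0], [-0.171, 0.985, -0.0], [0.0, -0.0, -1.0]]
contact_force: [-1.1, 0.6, 7.8]
finger_gap: 0.565
grip_force: 30.0
```

```bash
python3 - <<'E'
from h import *
c=manip.get_image('side'); b=c['img'][195:300,240:370]; w=manip.get_image('wrist')['img'][130:420,100:460]
B=cv2.resize(b,(400,323),interpolation=cv2.INTER_CUBIC); W=cv2.resize(w,(400,323)); cv2.imwrite('pics/e.png',np.hstack([B,W]))
s=manip.state(); print(s['position'],s['contact_force'],s['finger_gap'])
E
```

```text
[ 0.49434294 -0.1970072   0.12468003] [-0.23982284 -1.17032548  8.86319588] 0.5704426875176962
```

View pics/e.png

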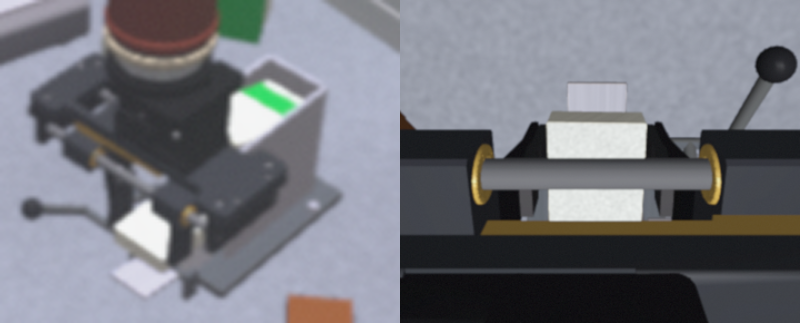

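The carton has followed; it shows square between the fingers with its front past the gate hinge, and the stack's rear has sunk. The grip is at the carton's front end, so I'll regrasp nearer its centre and lower, with the body just clear of the front wall.

Request:
carry_out(
  steps=[
    {"delta_pos":[0,0,0],"twist":0},
    {"delta_pos":[0,0,0],"twist":0},
    {"delta_pos":[0,0,0],"twist":0},
    {"delta_pos":[5,0.9,0],"twist":0},
    {"delta_pos":[5,0.9,0],"twist":0},
    {"delta_pos":[5.5,0.9,0],"twist":0},
    {"delta_pos":[0,0,-3],"twist":0},
    {"delta_pos":[0,0,-3],"twist":0},
    {"delta_pos":[0,0,0],"twist":0},
  ],
  claw=60,
)

```text
t: 7.72
position: [0.5102, -0.1935, 0.1172]
eef_rot: [[-0.985, -0.172, -0.002], [-0.172, 0.985, 0.001], [0.001, 0.001, -1.0]]
contact_force: [-0.2, 0.3, -0.7]
finger_gap: 0.688
grip_force: 0.0
```

Request:
carry_out(
  steps=[
    {"delta_pos":[0,0,0],"twist":0},
    {"delta_pos":[0,0,0],"twist":0},
    {"delta_pos":[0,0,0],"twist":0},
    {"delta_pos":[0,0,0],"twist":0},
    {"delta_pos":[0,0,0],"twist":0},
    {"delta_pos":[0,0,0],"twist":0},
  ],
  claw=40,
  force=40,
)

```text
t: 8.22
position: [0.5105, -0.1939, 0.1182]
eef_rot: [[-0.985, -0.171, -0.0], [-0.171, 0.985, 0.0], [0.0, 0.0, -1.0]]
contact_force: [-0.4, 0.4, -1.5]
finger_gap: 0.572
grip_force: 39.9
```

Request:
carry_out(
  steps=[
    {"delta_pos":[-5,-0.9,0],"twist":0},
    {"delta_pos":[-6,-1,0],"twist":0},
    {"delta_pos":[-6,-1,0],"twist":0},
    {"delta_pos":[-6,-1.1,0],"twist":0},
    {"delta_pos":[-6,-1.1,0],"twist":0},
    {"delta_pos":[-6,-1.1,0],"twist":0},
    {"delta_pos":[-6,-1.1,0],"twist":0},
    {"delta_pos":[-6,-1,0],"twist":0},
    {"delta_pos":[-6,-1,0],"twist":0},
    {"delta_pos":[-6,-1,0],"twist":0},
  ],
)

```text
t: 9.05
position: [0.451, -0.2043, 0.1182]
eef_rot: [[-0.985, -0.171, -0.0], [-0.171, 0.985, -0.0], [0.0, -0.0, -1.0]]
contact_force: [0.6, 0.5, -1.6]
finger_gap: 0.57
grip_force: 39.9
```

Request:
carry_out(
  steps=[
    {"delta_pos":[-6,-1,0],"twist":0},
    {"delta_pos":[-6,-1,0],"twist":0},
    {"delta_pos":[-6,-1,0],"twist":0},
    {"delta_pos":[-6,-1,0],"twist":0},
    {"delta_pos":[0,0,15],"twist":0},
    {"delta_pos":[0,0,25],"twist":0},
    {"delta_pos":[0,0,25],"twist":0},
    {"delta_pos":[0,0,25],"twist":0},
    {"delta_pos":[0,0,10],"twist":0},
    {"delta_pos":[0,0,0],"twist":0},
  ],
)

```text
t: 9.88
position: [0.429, -0.2093, 0.2211]
eef_rot: [[-0.985, -0.171, 0.005], [-0.171, 0.985, -0.003], [-0.004, -0.004, -1.0]]
contact_force: [0.5, -0.1, -0.7]
finger_gap: 0.576
grip_force: 39.9
```

```bash
python3 - <<'E'
from h import *
c=manip.get_image('side'); b=c['img'][165:300,200:370]; w=manip.get_image('wrist')['img'][130:420,100:460]
B=cv2.resize(b,(400,318),interpolation=cv2.INTER_CUBIC); W=cv2.resize(w,(400,318)); cv2.imwrite('pics/f.png',np.hstack([B,W]))
s=manip.state(); print(s['position'],s['contact_force'],s['finger_gap'])
E
```

```text
[ 0.42733895 -0.20809406  0.21750604] [ 0.25113902  0.17872552 -0.62237121] 0.5677169984372156
```

View pics/f.png

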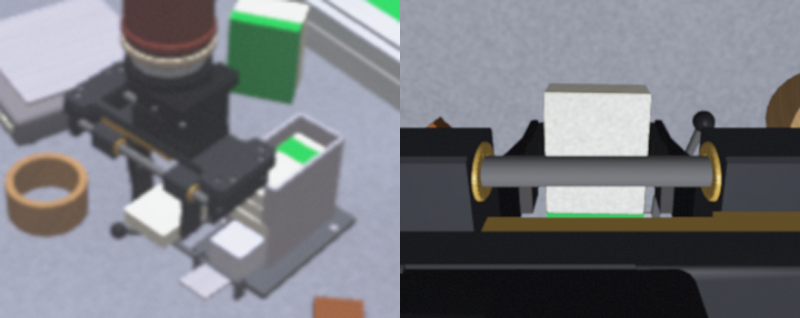

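Carton1 is held level and the other three have sunk flat inside the chute. The gate is still open. Next I work out the carton centre's offset from the TCP and the move to the pan.

```bash
python3 - <<'E'
from h import *
s=manip.state(); c=manip.get_image('wrist'); M=np.asarray(c['mount']); R=np.asarray(s['eef_rot']); P=np.asarray(s['position'])
w=dict(K=c['K'],rotation=M[:3,:3],position=M[:3,3])
g=c['img'].min(2); col=g[150:260,275:290].mean(1); print([(150+i,int(v)) for i,v in enumerate(col) if i%3==0][10:30])
for v in (213,215,217): print(v,onz(w,282,v,.0562))
# tool-frame front x -> centre
xf=onz(w,282,215,.0562)[0]; yaw=np.radians(-6.35); d=xf-.052
tx=-np.array([np.cos(yaw),np.sin(yaw)]) # tool x in world after twist
print('centre tool x',d,'TCP target',np.array([.574,.1855])-d*tx,'delta',np.array([.574,.1855])-d*tx-P[:2],P,'yaw',np.degrees(np.arctan2(-R[1,0],-R[0,0])))
E
```

```text
[(180, 149), (183, 149), (186, 150), (189, 150), (192, 148), (195, 150), (198, 152), (201, 151), (204, 151), (207, 120), (210, 109), (213, 106), (216, 212), (219, 223), (222, 222), (225, 221), (228, 222), (231, 220), (234, 221), (237, 219)]
213 [0.02937255 0.00378947 0.0562    ]
215 [0.02830648 0.00379571 0.0562    ]
217 [0.02723643 0.00380197 0.0562    ]
centre tool x -0.02369352003160701 TCP target [0.55045184 0.18812054] delta [0.1231129 0.3962146] [ 0.42733895 -0.20809406  0.21750604] yaw 9.870548575992796
```

Request:
carry_out(
  steps=[
    {"delta_pos":[5,16,0],"twist":-1},
    {"delta_pos":[8,26,0],"twist":-2},
    {"delta_pos":[10,33,0],"twist":-2},
    {"delta_pos":[10,33,0],"twist":-2},
    {"delta_pos":[10,33,0],"twist":-2},
    {"delta_pos":[10,33,0],"twist":-2},
    {"delta_pos":[10,33,0],"twist":-2},
    {"delta_pos":[10,33,0],"twist":-2},
    {"delta_pos":[10,33,0],"twist":-1},
    {"delta_pos":[10,33,0],"twist":-0.2},
  ],
)

```text
t: 10.87
position: [0.5197, 0.0995, 0.2157]
eef_rot: [[-0.994, 0.111, -0.004], [0.111, 0.994, -0.0], [0.004, -0.001, -1.0]]
contact_force: [0.8, -0.5, -1.1]
finger_gap: 0.572
grip_force: 39.9
```

Request:
carry_out(
  steps=[
    {"delta_pos":[10,33,0],"twist":0},
    {"delta_pos":[10,30,0],"twist":0},
    {"delta_pos":[6,18,0],"twist":0},
    {"delta_pos":[4,9,0],"twist":0},
    {"delta_pos":[0,0,0],"twist":0},
    {"delta_pos":[0,0,0],"twist":0},
    {"delta_pos":[0,0,0],"twist":0},
  ],
)

```text
t: 11.45
position: [0.5501, 0.1865, 0.2172]
eef_rot: [[-0.994, 0.111, -0.002], [0.111, 0.994, -0.001], [0.002, -0.001, -1.0]]
contact_force: [-0.0, -0.1, -1.6]
finger_gap: 0.569
grip_force: 39.9
```

```bash
python3 - <<'E'
from h import *
c=manip.get_image('side'); t=manip.get_image('top')
B=cv2.resize(c['img'][130:250,140:300],(400,300),interpolation=cv2.INTER_CUBIC); W=cv2.resize(t['img'][160:280,150:310],(400,300),interpolation=cv2.INTER_CUBIC); cv2.imwrite('pics/g.png',np.hstack([B,W]))
s=manip.state(); print(s['position'],s['contact_force'],s['finger_gap'],np.asarray(s['eef_rot'])[:2,0])
E
```

```text
[0.55039322 0.18640852 0.21790318] [-0.9232427  -0.20204719 -0.57540614] 0.568371709550141 [-0.99373817  0.11173194]
```

View pics/g.png

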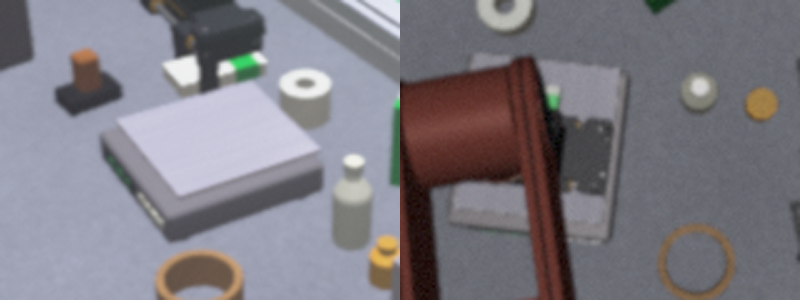

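The carton is held level over the pan, with the green end to the back. Lowering, gently at the end.

Request:
carry_out(
  steps=[
    {"delta_pos":[0,0,-15],"twist":0},
    {"delta_pos":[0,0,-20],"twist":0},
    {"delta_pos":[0,0,-20],"twist":0},
    {"delta_pos":[0,0,-12],"twist":0},
    {"delta_pos":[0,0,-7],"twist":0},
    {"delta_pos":[0,0,-3],"twist":0},
    {"delta_pos":[0,0,0],"twist":0},
    {"delta_pos":[0,0,0],"twist":0},
  ],
)

```text
t: 12.22
position: [0.5513, 0.1878, 0.1422]
eef_rot: [[-0.994, 0.11, 0.001], [0.11, 0.994, 0.0], [-0.001, 0.0, -1.0]]
contact_force: [0.3, 0.5, -1.1]
finger_gap: 0.571
grip_force: 39.9
```

Request:
carry_out(
  steps=[
    {"delta_pos":[0,0,-1],"twist":0},
    {"delta_pos":[0,0,-1],"twist":0},
    {"delta_pos":[0,0,-1],"twist":0},
    {"delta_pos":[0,0,-1],"twist":0},
    {"delta_pos":[0,0,0],"twist":0},
    {"delta_pos":[0,0,0],"twist":0},
  ],
)

```text
t: 12.72
position: [0.5506, 0.1878, 0.1372]
eef_rot: [[-0.994, 0.11, -0.0], [0.11, 0.994, -0.0], [0.0, -0.0, -1.0]]
contact_force: [-0.2, 0.3, 0.5]
finger_gap: 0.568
grip_force: 39.9
```

Request:
carry_out(
  steps=[
    {"delta_pos":[0,0,-1],"twist":0},
    {"delta_pos":[0,0,-0.5],"twist":0},
    {"delta_pos":[0,0,0],"twist":0},
    {"delta_pos":[0,0,0],"twist":0},
    {"delta_pos":[0,0,0],"twist":0},
  ],
)

```text
t: 13.13
position: [0.5509, 0.1878, 0.1362]
eef_rot: [[-0.994, 0.11, 0.0], [0.11, 0.994, 0.0], [-0.0, 0.0, -1.0]]
contact_force: [-1.3, -0.2, 3.9]
finger_gap: 0.568
grip_force: 39.9
```

Contact: 5 N upward on the tool. Release and retreat.

Request:
carry_out(
  steps=[
    {"delta_pos":[0,0,0],"twist":0},
    {"delta_pos":[0,0,0],"twist":0},
    {"delta_pos":[0,0,0],"twist":0},
    {"delta_pos":[0,0,0],"twist":0},
    {"delta_pos":[0,0,0],"twist":0},
    {"delta_pos":[0,0,0],"twist":0},
  ],
  claw=74,
)

```text
t: 13.63
position: [0.5506, 0.1878, 0.1356]
eef_rot: [[-0.994, 0.11, -0.0], [0.11, 0.994, -0.0], [0.0, -0.0, -1.0]]
contact_force: [0.6, 0.1, -0.3]
finger_gap: 0.843
grip_force: 0.0
```

Request:
carry_out(
  steps=[
    {"delta_pos":[0,0,10],"twist":0},
    {"delta_pos":[0,0,20],"twist":0},
    {"delta_pos":[0,0,30],"twist":0},
    {"delta_pos":[0,0,30],"twist":0},
    {"delta_pos":[0,0,30],"twist":0},
    {"delta_pos":[-20,25,10],"twist":0},
    {"delta_pos":[-20,30,0],"twist":0},
    {"delta_pos":[-20,30,0],"twist":0},
    {"delta_pos":[-20,30,0],"twist":0},
    {"delta_pos":[-20,30,0],"twist":0},
  ],
)

```text
t: 14.47
position: [0.4497, 0.3339, 0.267]
eef_rot: [[-0.994, 0.111, 0.001], [0.111, 0.994, 0.001], [-0.001, 0.001, -1.0]]
contact_force: [0.3, 1.4, 0.7]
finger_gap: 0.852
grip_force: 0.0
```

Request:
carry_out(
  steps=[
    {"delta_pos":[-20,30,0],"twist":0},
    {"delta_pos":[-20,30,0],"twist":0},
    {"delta_pos":[-20,30,0],"twist":0},
    {"delta_pos":[-10,20,0],"twist":0},
    {"delta_pos":[0,0,0],"twist":0},
    {"delta_pos":[0,0,0],"twist":0},
  ],
)

```text
t: 14.97
position: [0.3799, 0.4437, 0.2664]
eef_rot: [[-0.994, 0.107, 0.001], [0.107, 0.994, 0.0], [-0.001, 0.0, -1.0]]
contact_force: [-0.4, 0.3, -0.2]
finger_gap: 0.851
grip_force: 0.0
```

```bash
python3 - <<'E'
from h import *
t=manip.get_image('top'); c=manip.get_image('side')
a=cv2.resize(t['img'][150:280,150:370],(440,260),interpolation=cv2.INTER_CUBIC); b=cv2.resize(c['img'][140:300,150:370],(357,260),interpolation=cv2.INTER_CUBIC)
cv2.imwrite('pics/i.png',np.hstack([a,b]))
g=t['img'].astype(int); m=np.zeros(g.shape[:2],np.uint8); m[175:262,165:248]=(g[:,:,1]>155)[175:262,165:248]
q=max(cv2.findContours(m,cv2.RETR_EXTERNAL,cv2.CHAIN_APPROX_NONE)[0],key=cv2.contourArea)[:,0,:]
print(cv2.minAreaRect(np.array([onz(t,u,v,.08)[:2] for u,v in q],np.float32))); print(manip.state()['t'])
E
```

```text
((0.575165867805481, 0.18405039608478546), (0.04955120384693146, 0.10310017317533493), 83.1191177368164)
15.0667
```

View pics/i.png

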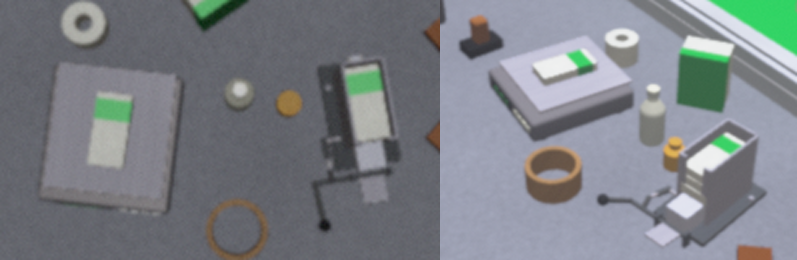

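Carton1 lies centred and straight on the pan, at (0.575,0.184). The stack is flat inside the chute, the gate is open and nothing else has moved.

```bash
python3 -c "
from workcell import manip; print(manip.hand_in())"
```

```text
the job is handed in; nothing more can be done
None
```

The job is handed in with no verdict returned: the last pictures show the gate open, carton1 flat within about 2 mm of the pan's centre and about 1° off straight, the other three stacked in the chute, the bystanders in place and the gripper clear, after about 15 s.

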